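# Set a damper's adjuster and nip up its lock ring

### The arm

A 6-joint arm with a two-finger parallel gripper is mounted at the origin on the work surface. World frame = base frame: x ahead of the robot, y to its left, z up, the work surface at z = 0. Lengths are in m, angles in rad, forces in N, time in s.
With the tool pointing down it reaches from about 0.2 to 0.875 m from the base axis. Payload 3.4 kg.
Tool frame: the origin (TCP) lies at the very end of the fingers, on their centre line; the grasp point (between the pads) lies r.grasp_offset behind it (r.grasp_offset is the distance from the TCP to the grasp point, in m); x points along the fingers, z is the direction in which the jaws open and shut, and the axes are right-handed (so a half turn about x gives the same grasp; the last joint's range is limited). The gripper opens to 94 mm and grips with 3 to 60 N. Pads are 16 mm wide; open, the fingers measure 119 mm over their backs; the gripper's body (75 mm by 177 mm) begins 78 mm behind the grasp point.
Start: joints at [-1.468, 0.276, 1.505, -0, 1.361, -0.121], TCP at [0.128, -0.561, 0.205] pointing down, gripper open.
Joint ranges: [-2.89, 2.89], [-0.75, 2.08], [0.22, 2.7], [-1.18, 4.32], [0.11, 2.71], [-2.7, 2.7]. Speed limits (rad/s): [2.57, 2.57, 3.14, 3.14, 3.14, 3.14].

### API

Orientations are given as a unit quaternion [w, x, y, z].
In Python, from workcell import r gives the robot as it stands.
- The arm moves only by the tool servo_tool, never from a script. Its argument "series" is a list of rows, each a list of 5 numbers: the finger opening in m, from 0 to 0.094, then the shift along the world's x, y, z in m, then the turn about the world's z in degrees. In form: [[jaw, dx, dy, dz, yaw], ...]. A call has 1 to 12 rows; each row shifts and turns the commanded pose from where the row before left it; what a row does not reach is not made up. A row lasts 1/8 s, in which the tool goes at most 62.5 mm and 10.7 degrees, less where a joint would pass 70% of its speed; a pose out of reach is approached as far as the arm can. A call is refused whole if a number of a shift passes 0.0625 or a number of a turn 10.7, either way. A call with a gripper value outside its range is refused whole. The fingers move at their own pace and stop on an object; the grip force is fixed at half the most. Time passes only in rows, so rows that do not move let the fingers close. It gives the time, the measured TCP pose, the force and the opening at its end, in the units of the state.
- r.sense(): the state, without advancing time (a new reading comes with each control period).
- r.snapshot(name): name is "scene" or "top"; returns a dict with "pixels" (384x512x3 uint8, blue, green, red), "fx", "fy", "cx", "cy" (pixels), "view" (4x4, takes a point from world to camera coordinates). Camera axes: x right, y down, z forward; pixel columns grow to the right and rows downward; lengths in m; the calibration is good to about 2 mm. A picture is of the moment at which its call begins. There is no depth.
- r.sign_off(): hands the job in, once; it reports no verdict.
Trained networks look in the newest picture that a camera, given by its name, has taken for a name from the list of things; names that differ only in an ending like _2 or _b are one class to them, and where a whole thing is asked for, a point or a joint stands for the part that bears it (a point fixed in the world has none). Each returns a list of dicts, best first, with "conf" (0 to 1); they miss things now and then, are a little off and sometimes report something else, mostly with a low value. They report only what shows in the picture. A call takes as long as a camera call.
- r.trace(thing, camera): "region" (384x512 bool, what is visible of it) and "box" ([left, top, right, bottom] in pixels, round what is visible of it).
The state is a dict: "t": time; "qpos": joint angles; "qd": joint speeds; "effort": joint torques, N m; "tcp_pos": TCP position; "tcp_rot": TCP orientation; "force": force on the tool from outside, world axes, zero at the start; "torque": the same for the moment, N m; "grip_width": finger opening in m.
Only numpy, scipy, OpenCV 4.12 (cv2) and the standard library are available. Lean on these libraries where they do the work, as an engineer would, in place of code of your own. Each camera call takes 0.05 s, during which the arm holds its last target.

### The job

Turn the red adjuster knob on the damper in the vice until its white pointer stands on the orange mark of the dial. Then turn the blue lock ring with the three pins below it clockwise (seen from above) until it bites on the washer and drags the washer's yellow dot round by about 10 mm, certainly not 20 mm. Leave the knob on its mark and do not disturb the other things on the bench.

Things in the scene. Friction and masses are not known exactly. Their poses are not given: they have to be found in the camera images.
- knob_grip (a point): On the upright axis of the red knob, 13 mm below the top of its grip bar (52 long, 18 wide, 34 mm high), 21 mm above the flange (48 mm across) the bar stands on: the height to grip at. Site x runs along the bar to the pointer, z up. Knob, dial, ring and washer share this axis and turn on the spot, never rising. The knob turns either way at about 0.12 N m and stays where left.
- pointer (a point): Outer tip of the knob's white pointer, 33 mm from the axis, just above the dial; turns with the knob. The white line on top of the bar points the same way.
- mark (a point): Middle of the orange mark on the fixed black dial (76 mm across), 33 mm from the axis. The knob is set when the pointer is within 4.5 mm of it, level distance. Where the mark lies differs each time; at the start it is 0.8 to 2.0 rad clockwise (seen from above) of the pointer. Turning the knob moves neither dial nor ring.
- pin0 (a point): On the centre line of one of the 3 level steel pins of the blue lock ring (80 mm across, 18 high), 75 mm from the axis. Pins are 10 mm thick, 120 degrees apart, and reach out to 100 mm from the axis, ending in black balls 16 mm across. Their centre lines are 46 mm below knob_grip and 30 mm above the vice jaws; nothing else of the vice or washer reaches beyond 56 mm at their height.
- pin1 (a point): As pin0, the next pin anticlockwise seen from above. The ring turns easily (0.06 N m: 1 N at this point) until it bites on the washer, after 0.7 to 2.1 rad clockwise; where cannot be seen. From there it drags the washer along against 0.7 N m (9 to 10 N at this point).
- pin2 (a point): As pin0, the third pin. The ring stays where it is left; anticlockwise loosens it.
- dot (a point): Yellow dot, 10 mm across, on the aluminium washer (112 mm across) under the lock ring, 49 mm from the axis. It stands still until the ring bites, then goes round clockwise with the ring. Tight: the dot has moved 5 to 20 mm from its starting place (0.10 to 0.41 rad round); aim for 10 mm. The dot's place does not tell where the ring bites.
- vice: Teal bench vice fixed to the bench, jaws 125 mm wide with aluminium pads, tops 110 mm above the bench, a damper clamped upright in the middle. Origin: on the bench on the damper's axis; x along the jaws, z up. 0.2 m long across the jaws, plus a screw with a 140 mm tommy bar, 50 mm high, 143 mm to -y of the origin.
- mallet: Hammer with red handle, 260 mm long, lying on the bench; bystander.
- wrench: Steel wrench, 190 mm long, lying beside the vice; bystander.
- driver: Yellow screwdriver, 200 mm long, lying beside the vice; bystander.
- oil: Black oil bottle, 70 mm across, 190 mm tall, standing; bystander. Origin: centre of its underside.
- bowl: Steel parts bowl, 130 mm across, 45 mm high; bystander.
- shaft: Spare damper lying on the bench, 190 mm long, 40 mm thick; bystander.
- jawpad: Aluminium jaw pad, 125 x 30 x 20 mm, lying behind the vice on its +y side; bystander.

How it is judged:
On the way, in this order (a step that is already met when the one before it is completed fails the run):
1. the knob's white pointer stands on the orange mark (horizontal distance between pointer and mark below 0.0045 m), for 0.3 s.
2. the lock ring has bitten and dragged the yellow dot round by more than 5 mm (distance of dot from where it was at the start of the episode above 0.005 m), for 0.3 s.
At the end, for the whole second after the job is handed in: The pointer is within 4.5 mm of the orange mark, and the yellow dot has been dragged 5 to 20 mm from its starting place (horizontal distance between pointer and mark below 0.0045 m and distance of dot from where it was at the start of the episode between 0.005 and 0.02 m); the robot touches nothing.
It fails at once if the lock ring was over-tightened: the dot was dragged more than 20 mm (distance of dot from where it was at the start of the episode above 0.02 m).
It fails at once if another thing on the bench was moved by more than 30 mm (distance of any of mallet, wrench, driver, oil, bowl, shaft, jawpad from where it was at the start of the episode above 0.03 m).
It also fails if it takes over 67 s, if anything falls off the work surface, if the arm or the gripper's body presses on something with over 40 N, if the wrist force passes 120 N, or if a joint passes its speed limit or range.

## Working session

There is one attempt and no reset: what is moved stays moved. The work goes in short steps, Python scripts to look and compute and a tool call to move; the robot and the scene stay as the last step left them, time stands still between calls to the robot, and variables do not carry over. Pictures are saved under pics/ and viewed, and the job is handed in when it is done.

Besides the shell and the picture viewer there is one more tool, called after "Call:" as name(argument=value, ...), one argument or row to a line, values as JSON. servo_tool: Moves the arm, as the interface text tells. Its arguments: {"type":"object","properties":{"series":{"type":"array","items":{"type":"array","items":{"type":"number"}}}},"required":["series"]}

```bash
mkdir -p pics; ls; cat > h.py <<'E'
from workcell import r
import numpy as np, cv2
def snap(n):
    return r.snapshot(n)
def save(s,f,crop=None,scale=1):
    p=s["pixels"]
    if crop: l,t,rr,b=crop; p=p[t:b,l:rr]
    if scale!=1: p=cv2.resize(p,None,fx=scale,fy=scale,interpolation=cv2.INTER_CUBIC)
    cv2.imwrite("pics/"+f,p)
def proj(s,P):
    V=np.array(s["view"]);c=V[:3,:3]@np.array(P)+V[:3,3]
    return np.array([s["fx"]*c[0]/c[2]+s["cx"],s["fy"]*c[1]/c[2]+s["cy"]])
def ray(s,uv,z):
    V=np.array(s["view"]);R=V[:3,:3];o=-R.T@V[:3,3]
    d=R.T@np.array([(uv[0]-s["cx"])/s["fx"],(uv[1]-s["cy"])/s["fy"],1.])
    return o+d*(z-o[2])/d[2]
def tri(s1,u1,s2,u2):
    A=[];b=[]
    for s,u in((s1,u1),(s2,u2)):
        V=np.array(s["view"]);R=V[:3,:3];o=-R.T@V[:3,3]
        d=R.T@np.array([(u[0]-s["cx"])/s["fx"],(u[1]-s["cy"])/s["fy"],1.]);d/=np.linalg.norm(d)
        M=np.eye(3)-np.outer(d,d);A.append(M);b.append(M@o)
    return np.linalg.solve(sum(A),sum(b))
E
python3 - <<'E'
from h import *
a=snap("scene");b=snap("top")
save(a,"s0.png");save(b,"t0.png")
for s in(a,b):
    V=np.array(s["view"]);print(s["fx"],s["cx"],s["cy"],-V[:3,:3].T@V[:3,3],V[:3,:3].round(3).tolist())
for n in["knob_grip","pointer","mark","pin0","pin1","pin2","dot","vice"]:
    for c in("scene","top"):
        for d in r.trace(n,c)[:2]:
            ys,xs=np.nonzero(d["region"]);print(n,c,round(d["conf"],2),np.round(d["box"]),xs.mean().round(1),ys.mean().round(1))
print(r.sense(),r.grasp_offset)
E
```

```text
pics
500.07645076121474 258.3793366032799 200.51303577756596 [1.21782243 0.42060041 1.46807454] [[-0.47, 0.883, -0.015], [0.76, 0.396, -0.515], [-0.449, -0.253, -0.857]]
357.06584828153433 260.7158735846584 187.9883251977261 [0.34305847 0.00192836 1.3838124 ] [[-0.016, -1.0, -0.008], [-0.991, 0.017, -0.133], [0.133, 0.006, -0.991]]
knob_grip scene 0.62 [231. 205. 254. 217.] 244.0 209.1
knob_grip top 0.47 [251. 158. 269. 171.] 259.2 164.8
pointer scene 0.73 [233. 200. 256. 217.] 244.4 208.8
pointer scene 0.57 [ 96. 181. 131. 218.] 112.5 199.7
pointer top 0.48 [252. 157. 262. 171.] 259.3 165.0
pointer top 0.36 [231. 132. 276. 146.] 254.4 138.6
mark scene 0.71 [233. 200. 256. 222.] 244.0 211.0
mark scene 0.37 [358. 264. 390. 351.] 376.7 312.8
mark top 0.68 [250. 156. 265. 175.] 259.0 166.0
mark top 0.38 [234. 135. 267. 145.] 248.6 139.4
pin0 scene 0.7 [148. 118. 184. 170.] 164.2 140.7
pin0 scene 0.58 [221. 191. 274. 245.] 245.6 217.7
pin0 top 0.61 [243. 141. 289. 191.] 259.2 165.1
pin1 scene 0.7 [148. 118. 184. 170.] 164.2 140.7
pin1 scene 0.58 [221. 191. 274. 245.] 245.6 217.7
pin1 top
[... 455 characters left out ...]
 288. 189.] 256.9 169.2
{'t': 0.9, 'qpos': array([-1.46803848e+00,  2.75886487e-01,  1.50485491e+00, -1.67627411e-05,
        1.36068243e+00, -1.21030095e-01]), 'qd': array([ 8.44818735e-05, -7.99345078e-04,  1.16670130e-04, -1.74824037e-04,
        1.88957831e-03, -2.42246958e-05]), 'effort': array([ 2.57934687e-05, -4.04451334e+01, -2.37501365e+01,  7.02474522e-02,
        2.46928231e-02, -1.64683701e-06]), 'tcp_pos': array([ 0.12758493, -0.56073263,  0.20551873]), 'tcp_rot': array([ 0.55274197,  0.44099527,  0.5526666 , -0.44108857]), 'force': array([ 0.18194159, -0.42492274,  0.12126477]), 'torque': array([ 0.01085892, -0.01842542,  0.03278076]), 'grip_width': 0.09368894983464579} 0.0188
```

```bash
python3 - <<'E'
from h import *
for f,c,o in(("s0.png",(190,170,300,270),"s0z.png"),("t0.png",(215,120,315,210),"t0z.png")):
    p=cv2.imread("pics/"+f)[c[1]:c[3],c[0]:c[2]];cv2.imwrite("pics/"+o,cv2.resize(p,None,fx=6,fy=6,interpolation=cv2.INTER_CUBIC))
E
```

```text
(no output)
```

View pics/s0.png

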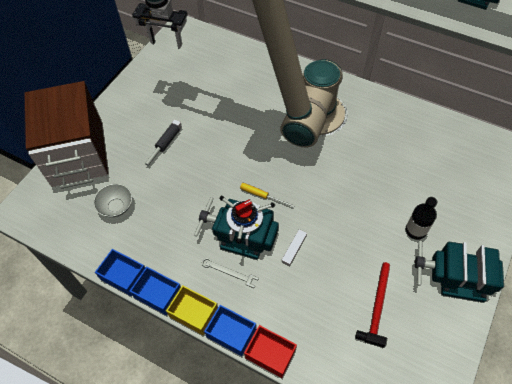

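View pics/t0.png

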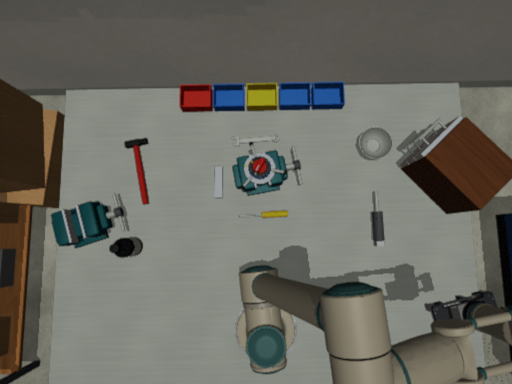

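```bash
sleep 1
```

```text
(no output)
```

View pics/s0z.png

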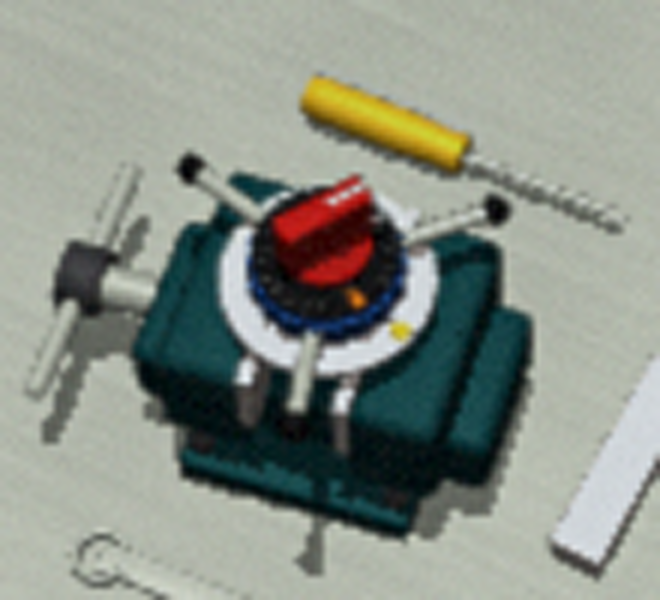

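View pics/t0z.png

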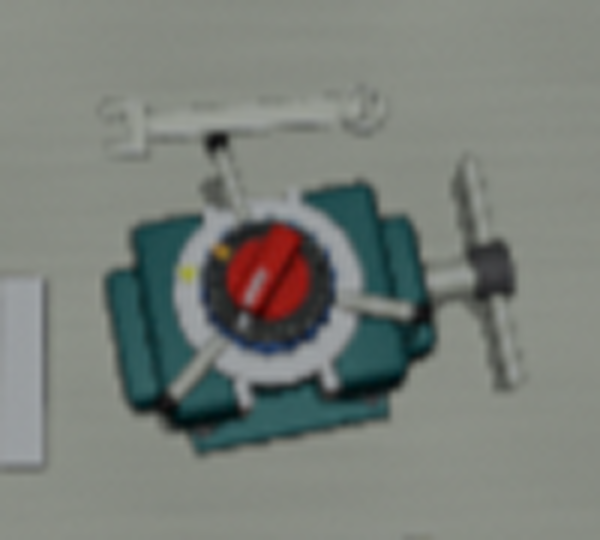

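```bash
python3 - <<'E'
from h import *
a=snap("scene");b=snap("top")
T=lambda x,y:(x/6+215-.4,y/6+120-.4)
S=lambda x,y:(x/6+190-.4,y/6+170-.4)
pt=[T(217,142),T(170,405),T(420,312)]
ps=[S(293,425),S(495,210),S(191,167)]
Bt=[];Bs=[]
for p,q in zip(pt,ps):
    x,y=ray(b,p,.14),ray(a,q,.14);Bt.append(x);Bs.append(y);print(x.round(4),y.round(4),tri(a,q,b,p).round(4))
# circumcentre w radius 100 via triad fit
from scipy.optimize import least_squares
def f(v,B):
    return np.concatenate([B[i][:2]-(v[0]+v0r*np.cos(v[2]+k),v[1]+v0r*np.sin(v[2]+k)) for i,k in enumerate(K)])
v0r=.1
for B in(Bt,Bs,[(x+y)/2 for x,y in zip(Bt,Bs)]):
    best=None
    for K in([0,2*np.pi/3,4*np.pi/3],[0,-2*np.pi/3,-4*np.pi/3]):
      for a0 in(0,2,4):
        c=np.mean(B,0); o=least_squares(f,[c[0],c[1],a0],args=(B,))
        if best is None or o.cost<best[0]: best=(o.cost,o.x,K[1],o.fun)
    print(best)
c=best[1][:2]
for n,p,q,z in(("mark",T(222,252),S(356,298),.157),("dot",T(188,273),S(400,330),.13),("lineend",T(250,303),S(365,183),.199),("ptr",T(243,322),None,.158)):
    for s,u in((b,p),(a,q)):
        if u is None: continue
        w=ray(s,u,z)[:2]-c;print(n,w.round(4),np.hypot(*w).round(4),np.degrees(np.arctan2(w[1],w[0])).round(1))
E
```

```text
[0.6723 0.0423 0.14  ] [0.6712 0.0406 0.14  ] [0.672  0.0417 0.1423]
[0.5146 0.0718 0.14  ] [0.5157 0.0726 0.14  ] [0.5148 0.072  0.1381]
[ 0.5674 -0.076   0.14  ] [ 0.5656 -0.0791  0.14  ] [ 0.5671 -0.0767  0.1438]
(np.float64(0.00010977552177383997), array([0.58475826, 0.0126827 , 0.33445699]), 2.0943951023931953, array([-0.00690382, -0.00321028,  0.00548904, -0.00627833,  0.00141478,
        0.00948861]))
(np.float64(9.574643065560337e-05), array([0.58419206, 0.0113457 , 0.32086608]), 2.0943951023931953, array([-0.00785379, -0.00229253,  0.00630146, -0.00517074,  0.00155233,
        0.00746327]))
(np.float64(0.00010184891232749433), array([0.58447516, 0.0120142 , 0.32764334]), 2.0943951023931953, array([-0.00738158, -0.00275043,  0.00589579, -0.00572742,  0.00148579,
        0.00847785]))
mark [0.0174 0.0276] 0.0326 57.8
mark [0.0176 0.0269] 0.0321 56.8
dot [0.0107 0.0489] 0.05 77.7
dot [0.0108 0.0476] 0.0488 77.2
lineend [-0.0209  0.011 ] 0.0236 152.4
lineend [-0.0216  0.012 ] 0.0248 150.9
ptr [-0.0245  0.0159] 0.0292 146.9
```

Call:
servo_tool(
  series=[
    [0.06, 0.038, 0.0475, 0.01, 10],
    [0.06, 0.038, 0.0475, 0.01, 10],
    [0.06, 0.038, 0.0475, 0.01, 10],
    [0.06, 0.038, 0.0475, 0.01, 10],
    [0.06, 0.038, 0.0475, 0.01, 10],
    [0.06, 0.038, 0.0475, 0.01, 10],
    [0.06, 0.038, 0.0475, 0, 10],
    [0.06, 0.038, 0.0475, 0, 10],
    [0.06, 0.038, 0.0475, 0, 10],
    [0.06, 0.038, 0.0475, 0, 10],
    [0.06, 0.038, 0.0475, 0, 10],
    [0.06, 0.038, 0.0475, 0, 10],
  ],
)

```text
t: 2.5
tcp_pos: [0.5847, 0.011, 0.2656]
tcp_rot: [0.658, -0.26, 0.657, 0.26]
force: [0.1, -1.9, 0.9]
grip_width: 0.0599
```

Call:
servo_tool(
  series=[
    [0.06, 0.001, 0.002, 0, 10],
    [0.06, 0, 0, 0, 8.5],
    [0.06, 0, 0, 0, 0],
    [0.06, 0, 0, 0, 0],
  ],
)

```text
t: 3.0
tcp_pos: [0.5845, 0.0112, 0.2655]
tcp_rot: [0.609, -0.36, 0.609, 0.36]
force: [-0.2, -0.5, -0.1]
grip_width: 0.06
```

```bash
cat >> h.py <<'E'
def st():
    s=r.sense();w,x,y,z=s["tcp_rot"]
    yaw=np.degrees(np.arctan2(2*(y*z-w*x),2*(x*z+w*y)))
    print("t",s["t"],"p",s["tcp_pos"].round(4),"yaw",yaw.round(1),"xax",np.round([1-2*(y*y+z*z),2*(x*y+w*z),2*(x*z-w*y)],3),"F",s["force"].round(1),"M",s["torque"].round(2),"g",round(s["grip_width"],4),"q",s["qpos"].round(2))
    return s
E
python3 -c "
from h import *
st();a=snap('scene');save(a,'s1.png',(190,130,320,260),5)"
```

```text
t 3.0 p [0.5845 0.0112 0.2655] yaw 61.2 xax [ 0.  0. -1.] F [-0.2 -0.5 -0.1] M [ 0.04 -0.14  0.02] g 0.06 q [-0.1   0.26  1.37  0.    1.5  -1.17]
```

View pics/s1.png

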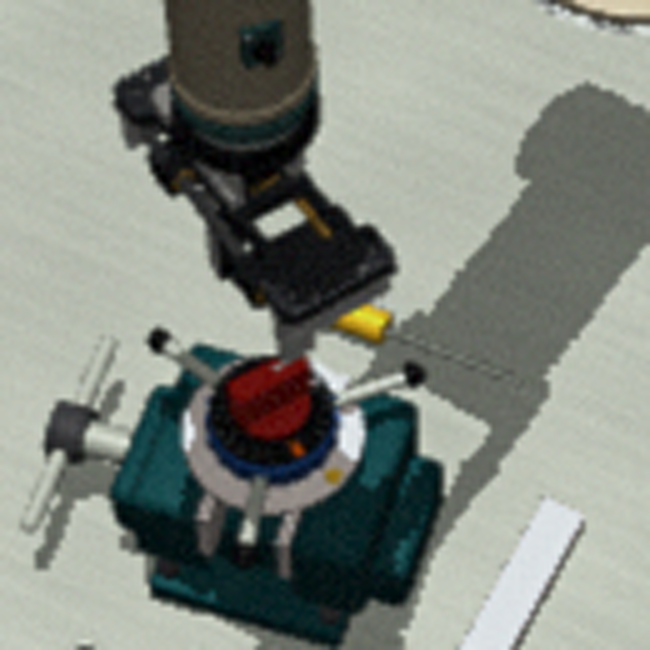

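The gripper hangs over the red knob (about pixel 270,395 in the crop), with its jaws across the bar. The mark is at (297,448) and the dot at (333,476). Next I go down and grip.

Call:
servo_tool(
  series=[
    [0.06, 0, 0.001, -0.03, 0],
    [0.06, 0, 0, -0.03, 0],
    [0.06, 0, 0, -0.025, 0],
    [0.06, 0, 0, -0.01, 0],
    [0.06, 0, 0, 0, 0],
    [0.0, 0, 0, 0, 0],
    [0.0, 0, 0, 0, 0],
    [0.0, 0, 0, 0, 0],
    [0.0, 0, 0, 0, 0],
    [0.0, 0, 0, 0, 0],
  ],
)

```text
t: 4.3
tcp_pos: [0.5846, 0.0123, 0.1707]
tcp_rot: [0.608, -0.361, 0.608, 0.36]
force: [-0.4, -0.0, 0.9]
grip_width: 0.0177
```

```bash
python3 -c "
from h import *
st()"
```

```text
t 4.3 p [0.5846 0.0123 0.1707] yaw 61.3 xax [ 0. -0. -1.] F [-0.4 -0.   0.9] M [-0.04 -0.11 -0.13] g 0.0177 q [-0.1   0.31  1.54 -0.    1.29 -1.17]
```

Call:
servo_tool(
  series=[
    [0, 0, 0, 0, -8],
    [0, 0, 0, 0, -8],
    [0, 0, 0, 0, -8],
    [0, 0, 0, 0, -8],
    [0, 0, 0, 0, -8],
    [0, 0, 0, 0, -8],
    [0, 0, 0, 0, -8],
    [0, 0, 0, 0, -8],
    [0, 0, 0, 0, -8],
    [0, 0, 0, 0, -8],
    [0, 0, 0, 0, -8],
    [0, 0, 0, 0, -6],
  ],
)

```text
t: 5.8
tcp_pos: [0.5849, 0.0123, 0.1706]
tcp_rot: [0.679, 0.2, 0.678, -0.2]
force: [1.8, -0.4, -0.2]
grip_width: 0.0177
```

Call:
servo_tool(
  series=[
    [0, 0, 0, 0, 0],
    [0, 0, 0, 0, 0],
  ],
)

```text
t: 6.05
tcp_pos: [0.5849, 0.0123, 0.1707]
tcp_rot: [0.679, 0.199, 0.678, -0.198]
force: [0.7, 0.3, 0.9]
grip_width: 0.018
```

```bash
python3 -c "
from h import *
st();a=snap('scene');save(a,'s2.png',(205,165,285,245),7);a=snap('top');save(a,'t2.png',(215,120,315,210),6)"
```

```text
t 6.05 p [0.5849 0.0123 0.1707] yaw -32.6 xax [ 0.001 -0.    -1.   ] F [0.7 0.3 0.9] M [-0.06 -0.18 -0.17] g 0.018 q [-0.1   0.31  1.54  0.    1.29  0.47]
```

View pics/s2.png

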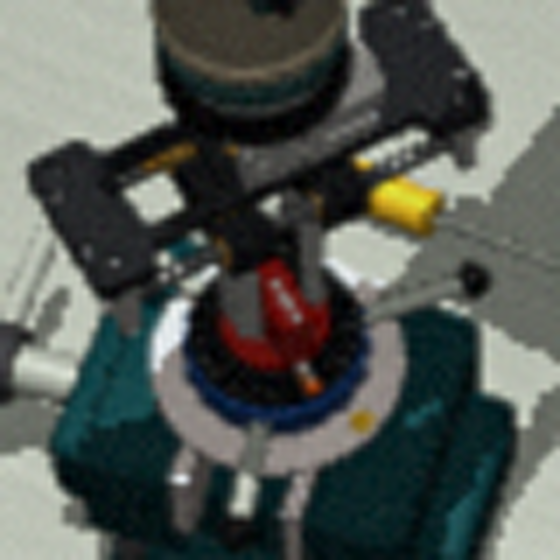

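The white pointer (303,370) now meets the orange mark (313,384), so I release, lift and measure.

Call:
servo_tool(
  series=[
    [0.05, 0, 0, 0, 0],
    [0.05, 0, 0, 0, 0],
    [0.05, 0, 0, 0, 0],
    [0.05, 0, 0, 0.03, 0],
    [0.05, 0, 0, 0.05, 0],
    [0.05, -0.04, -0.04, 0.02, 6],
    [0.05, -0.04, -0.04, 0, 6],
    [0.05, -0.04, -0.04, 0, 0],
    [0.05, 0, 0, 0, 0],
  ],
)

```text
t: 7.28
tcp_pos: [0.4623, -0.1095, 0.2709]
tcp_rot: [0.695, 0.128, 0.695, -0.129]
force: [0.3, 0.8, -0.3]
grip_width: 0.0497
```

```bash
python3 -c "
from h import *
st();a=snap('scene');save(a,'s3.png',(215,180,275,240),10);a=snap('top');save(a,'t3.png',(230,135,290,195),10)"
```

```text
t 7.275 p [ 0.4623 -0.1095  0.2709] yaw -20.9 xax [-0.    -0.001 -1.   ] F [ 0.3  0.8 -0.3] M [-0.02 -0.11 -0.  ] g 0.0497 q [-0.38  0.09  1.58 -0.    1.47 -0.01]
```

View pics/s3.png

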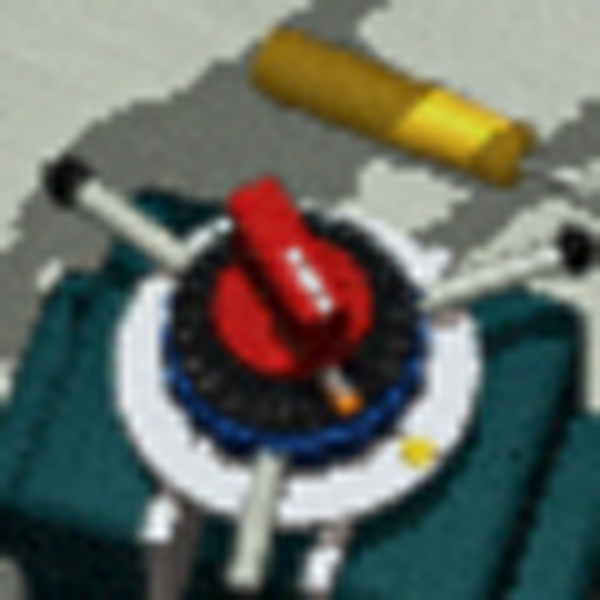

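View pics/t3.png

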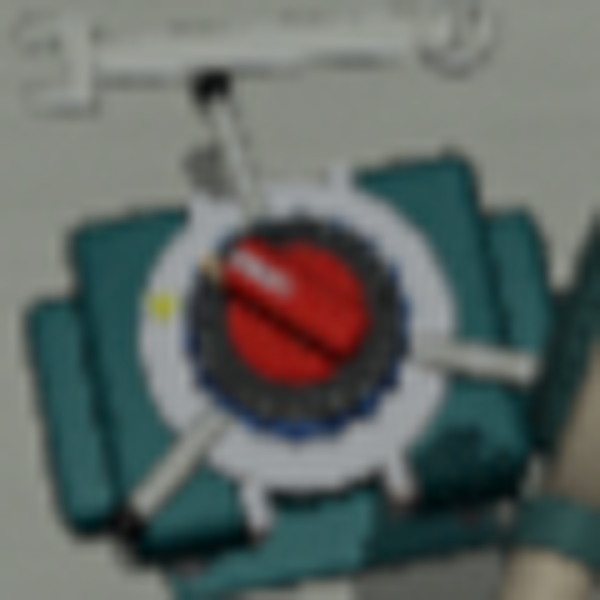

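```bash
python3 - <<'E'
from h import *
a=snap('scene');b=snap('top')
S=lambda x,y:(x/10+215-.45,y/10+180-.45)
T=lambda x,y:(x/10+230-.45,y/10+135-.45)
c=np.array([.5847,.0123])
for n,s,u,z in(("mark",a,S(347,404),.157),("ptr",a,S(334,383),.158),("line a",a,S(293,260),.199),("line b",a,S(322,305),.199),("mark",b,T(211,263),.157),("linea",b,T(238,260),.199),("lineb",b,T(285,287),.199)):
    w=ray(s,u,z)[:2]-c;print(n,w.round(4),np.hypot(*w).round(4),np.degrees(np.arctan2(w[1],w[0])).round(1))
# orange / yellow centroid
for s,n in((a,"scene"),(b,"top")):
    hsv=cv2.cvtColor(s["pixels"],cv2.COLOR_BGR2HSV)
    for nm,lo,hi,z in(("orange",(8,130,110),(20,255,255),.157),("dot",(24,110,90),(34,255,255),.131)):
        m=cv2.inRange(hsv,lo,hi);ys,xs=np.nonzero(m)
        p0=proj(s,[*c,z]);k=np.hypot(xs-p0[0],ys-p0[1])<25
        if k.any():
            w=ray(s,(xs[k].mean(),ys[k].mean()),z)[:2]-c;print(n,nm,k.sum(),w.round(4),np.hypot(*w).round(4),np.degrees(np.arctan2(w[1],w[0])).round(1))
E
```

```text
mark [0.019  0.0286] 0.0343 56.4
ptr [0.015 0.022] 0.0266 55.7
line a [0.0036 0.0035] 0.005 44.4
line b [0.013  0.0184] 0.0225 54.7
mark [0.0199 0.0306] 0.0365 57.0
linea [0.0118 0.0201] 0.0233 59.5
lineb [0.0022 0.0043] 0.0049 62.6
scene orange 4 [0.0176 0.0278] 0.0329 57.6
scene dot 7 [0.0118 0.047 ] 0.0485 75.9
top dot 2 [0.0107 0.0501] 0.0512 78.0
```

Call:
servo_tool(
  series=[
    [0.034, 0.016, 0.012, 0, 10.5],
    [0.034, 0.016, 0.012, 0, 10.5],
    [0.034, 0.016, 0.012, 0, 10.5],
    [0.034, 0.016, 0.012, 0, 10.5],
    [0.034, 0.016, 0.012, 0, 10.5],
    [0.034, 0.016, 0.012, 0, 10.5],
    [0.034, 0.016, 0.012, 0, 10.5],
    [0.034, 0.016, 0.012, 0, 10.5],
    [0.034, 0.016, 0.012, 0, 10.5],
    [0.034, 0.016, 0.012, 0, 10.5],
    [0.034, 0.016, 0.012, 0, 10.5],
    [0.034, 0.0127, 0.0125, 0, 10.5],
  ],
)

```text
t: 8.98
tcp_pos: [0.6546, 0.0391, 0.2695]
tcp_rot: [0.426, -0.564, 0.427, 0.564]
force: [-0.1, 0.4, -0.2]
grip_width: 0.0338
```

Call:
servo_tool(
  series=[
    [0.034, 0, 0, 0, 3.7],
    [0.034, 0, 0, -0.03, 0],
    [0.034, 0, 0, -0.03, 0],
    [0.034, 0, 0, -0.02, 0],
    [0.034, 0, 0, 0, 0],
  ],
)

```text
t: 9.6
tcp_pos: [0.6526, 0.0385, 0.1879]
tcp_rot: [0.409, -0.575, 0.411, 0.578]
force: [0.9, -0.4, 1.5]
grip_width: 0.0341
```

```bash
python3 -c "
from h import *
st();a=snap('scene');save(a,'s4.png',(195,140,295,240),6)"
```

```text
t 9.6 p [0.6526 0.0385 0.1879] yaw 109.1 xax [-0.005  0.001 -1.   ] F [ 0.9 -0.4  1.5] M [ 0.08 -0.13 -0.  ] g 0.0341 q [-0.05  0.41  1.35  0.    1.39 -1.95]
```

View pics/s4.png

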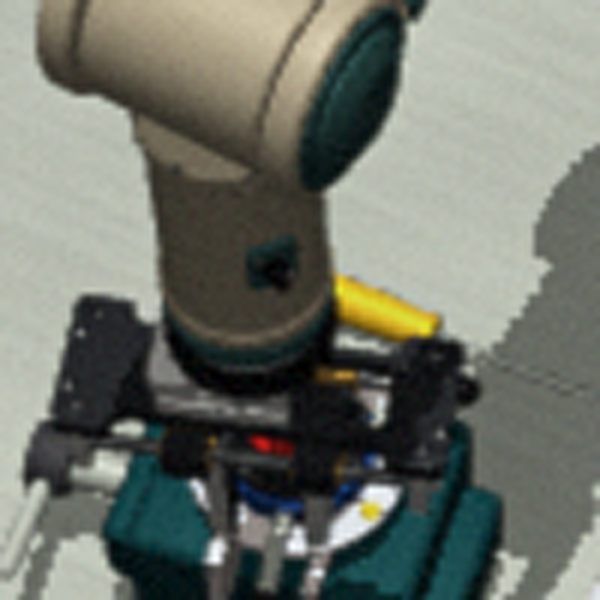

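The fingers (about x=220 and x=315) straddle the pin (265,555), and the dot shows at (371,510). I shift 3 mm in y and go down.

Call:
servo_tool(
  series=[
    [0.034, 0, -0.003, -0.02, 0],
    [0.034, 0, 0, -0.02, 0],
    [0.034, 0, 0, -0.015, 0],
    [0.034, 0, 0, -0.008, 0],
    [0.024, 0, 0, 0, 0],
    [0.024, 0, 0, 0, 0],
  ],
)

```text
t: 10.4
tcp_pos: [0.6539, 0.0338, 0.1283]
tcp_rot: [-0.411, 0.576, -0.41, -0.575]
force: [-0.1, 0.3, 0.3]
grip_width: 0.0242
```

```bash
python3 - <<'E'
from h import *
s=st()
c=np.array([.5847,.0123]);p=s["tcp_pos"][:2]-c;print(np.hypot(*p),np.degrees(np.arctan2(p[1],p[0])))
R=.072
prev=None
for k in range(0,21):
    t=np.radians(18.8-7*k);q=c+R*np.array([np.cos(t),np.sin(t)])
    if prev is None: prev=s["tcp_pos"][:2]
    print(k,(q-prev).round(4));prev=q
E
```

```text
t 10.4 p [0.6539 0.0338 0.1283] yaw 109.0 xax [ 0.001 -0.    -1.   ] F [-0.1  0.3  0.3] M [ 0.1  -0.1   0.02] g 0.0242 q [-0.05  0.44  1.44  0.    1.26 -1.96]
0.07246748975887556 17.25897634507123
0 [-0.001   0.0017]
1 [ 0.0023 -0.0085]
2 [ 0.0013 -0.0087]
3 [ 0.0002 -0.0088]
4 [-0.0009 -0.0087]
5 [-0.0019 -0.0086]
6 [-0.003  -0.0083]
7 [-0.0039 -0.0079]
8 [-0.0049 -0.0073]
9 [-0.0057 -0.0067]
10 [-0.0065 -0.0059]
11 [-0.0072 -0.0051]
12 [-0.0077 -0.0042]
13 [-0.0082 -0.0032]
14 [-0.0085 -0.0022]
15 [-0.0087 -0.0011]
16 [-0.0088 -0.    ]
17 [-0.0087  0.001 ]
18 [-0.0085  0.0021]
19 [-0.0082  0.0031]
20 [-0.0078  0.0041]
```

Call:
servo_tool(
  series=[
    [0.024, 0.0013, -0.0068, 0, -7],
    [0.024, 0.0013, -0.0087, 0, -7],
    [0.024, 0.0002, -0.0088, 0, -7],
    [0.024, -0.0009, -0.0087, 0, -7],
    [0.024, -0.0019, -0.0086, 0, -7],
    [0.024, -0.003, -0.0083, 0, -7],
  ],
)

```text
t: 11.15
tcp_pos: [0.6511, -0.016, 0.1285]
tcp_rot: [0.591, -0.389, 0.59, 0.389]
force: [0.3, 0.5, -0.6]
grip_width: 0.0241
```

```bash
cat >> h.py <<'E'
def pol():
    s=st();c=np.array([.5847,.0123]);p=s["tcp_pos"][:2]-c;f=s["force"][:2];u=p/np.hypot(*p)
    print("r",np.hypot(*p).round(4),"th",np.degrees(np.arctan2(p[1],p[0])).round(2),"Fr",(f@u).round(2),"Ft(ccw)",(f@[-u[1],u[0]]).round(2))
def plan(th0,step,n,R=.072):
    c=np.array([.5847,.0123]);P=[c+R*np.array([np.cos(t),np.sin(t)]) for t in np.radians(th0-step*np.arange(n+1))]
    print((np.diff(P,axis=0)).round(4).tolist())
E
python3 - <<'E'
from h import *
pol();a=snap('scene');save(a,'s5.png',(195,140,295,240),6)
plan(-23.2,3.5,24)
E
```

```text
t 11.15 p [ 0.6511 -0.016   0.1285] yaw 66.8 xax [ 0.002  0.001 -1.   ] F [ 0.3  0.5 -0.6] M [ 0.25 -0.2   0.01] g 0.0241 q [-0.13  0.44  1.45  0.    1.25 -1.3 ]
r 0.0722 th -23.1 Fr 0.1 Ft(ccw) 0.54
[[-0.0019, -0.004], [-0.0021, -0.0039], [-0.0023, -0.0037], [-0.0026, -0.0036], [-0.0028, -0.0034], [-0.003, -0.0032], [-0.0032, -0.0031], [-0.0033, -0.0029], [-0.0035, -0.0026], [-0.0037, -0.0024], [-0.0038, -0.0022], [-0.0039, -0.002], [-0.004, -0.0017], [-0.0041, -0.0015], [-0.0042, -0.0012], [-0.0043, -0.001], [-0.0043, -0.0007], [-0.0044, -0.0004], [-0.0044, -0.0002], [-0.0044, 0.0001], [-0.0044, 0.0004], [-0.0043, 0.0006], [-0.0043, 0.0009], [-0.0042, 0.0012]]
```

View pics/s5.png

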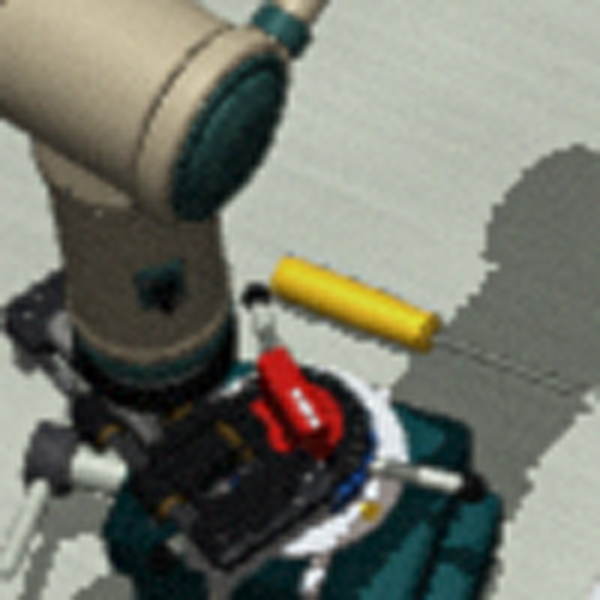

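The ring follows, with one pin now at (430,475). The dot (370,510) and the knob are both in view. I continue in small steps and watch the force.

Call:
servo_tool(
  series=[
    [0.024, -0.0019, -0.004, 0, -3.5],
    [0.024, -0.0021, -0.0039, 0, -3.5],
    [0.024, -0.0023, -0.0037, 0, -3.5],
  ],
)

```text
t: 11.58
tcp_pos: [0.6449, -0.0275, 0.1284]
tcp_rot: [0.624, -0.335, 0.622, 0.334]
force: [1.4, 0.3, -0.5]
grip_width: 0.0236
```

Call:
servo_tool(
  series=[
    [0.024, -0.0026, -0.0036, 0, -3.5],
    [0.024, -0.0028, -0.0034, 0, -3.5],
  ],
)

```text
t: 11.82
tcp_pos: [0.6396, -0.0346, 0.1284]
tcp_rot: [0.643, -0.296, 0.641, 0.296]
force: [-0.4, 0.0, -0.4]
grip_width: 0.024
```

```bash
python3 -c "
from h import *
pol()"
```

```text
t 11.825 p [ 0.6396 -0.0346  0.1284] yaw 49.5 xax [ 0.003  0.    -1.   ] F [-0.4  0.  -0.4] M [ 0.08 -0.32 -0.04] g 0.024 q [-0.16  0.42  1.48  0.    1.24 -1.03]
r 0.0722 th -40.51 Fr -0.3 Ft(ccw) -0.22
```

Call:
servo_tool(
  series=[
    [0.024, -0.003, -0.0032, 0, -3.5],
    [0.024, -0.0032, -0.0031, 0, -3.5],
  ],
)

```text
t: 12.08
tcp_pos: [0.6334, -0.0409, 0.1284]
tcp_rot: [0.66, -0.257, 0.658, 0.256]
force: [1.2, 0.5, 0.6]
grip_width: 0.0241
```

Call:
servo_tool(
  series=[
    [0.024, -0.0033, -0.0029, 0, -3.5],
    [0.024, -0.0035, -0.0026, 0, -3.5],
  ],
)

```text
t: 12.32
tcp_pos: [0.6265, -0.0464, 0.1284]
tcp_rot: [0.674, -0.216, 0.673, 0.215]
force: [-0.1, 0.1, -0.4]
grip_width: 0.0243
```

Call:
servo_tool(
  series=[
    [0.024, -0.0037, -0.0024, 0, -3.5],
    [0.024, -0.0038, -0.0022, 0, -3.5],
  ],
)

```text
t: 12.58
tcp_pos: [0.6191, -0.0511, 0.1285]
tcp_rot: [0.686, -0.174, 0.684, 0.174]
force: [2.3, 0.4, 0.4]
grip_width: 0.0241
```

```bash
python3 -c "
from h import *
pol();a=snap('scene');save(a,'s6.png',(195,140,295,240),6)"
```

```text
t 12.575 p [ 0.6191 -0.0511  0.1285] yaw 28.5 xax [ 0.003 -0.    -1.   ] F [2.3 0.4 0.4] M [-0.01 -0.26 -0.02] g 0.0241 q [-0.19  0.39  1.53  0.    1.22 -0.69]
r 0.0722 th -61.52 Fr 0.69 Ft(ccw) 2.21
```

View pics/s6.png

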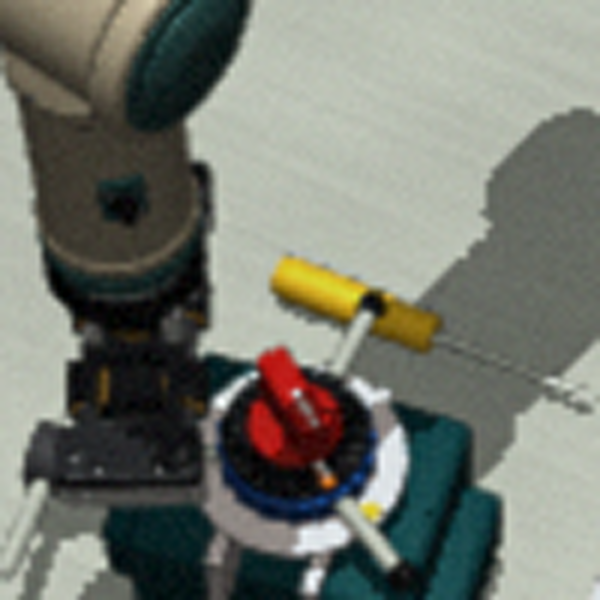

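The dot is still at (372,510), the knob is on its mark, and the ring hasn't bitten yet.

Call:
servo_tool(
  series=[
    [0.024, -0.0039, -0.002, 0, -3.5],
    [0.024, -0.004, -0.0017, 0, -3.5],
  ],
)

```text
t: 12.88
tcp_pos: [0.6112, -0.0548, 0.1283]
tcp_rot: [0.696, -0.132, 0.694, 0.132]
force: [1.1, 0.3, 0.7]
grip_width: 0.0242
```

Call:
servo_tool(
  series=[
    [0.024, -0.0041, -0.0015, 0, -3.5],
    [0.024, -0.0042, -0.0012, 0, -3.5],
  ],
)

```text
t: 13.12
tcp_pos: [0.6028, -0.0575, 0.1283]
tcp_rot: [0.702, -0.09, 0.701, 0.089]
force: [0.4, 0.5, 0.6]
grip_width: 0.024
```

Call:
servo_tool(
  series=[
    [0.024, -0.0043, -0.001, 0, -3.5],
    [0.024, -0.0043, -0.0007, 0, -3.5],
  ],
)

```text
t: 13.38
tcp_pos: [0.5989, -0.0577, 0.1291]
tcp_rot: [0.71, -0.046, 0.701, 0.047]
force: [8.7, 3.7, -2.9]
grip_width: 0.0241
```

Call:
servo_tool(
  series=[
    [0.024, -0.0044, -0.0004, 0, -3.5],
    [0.024, -0.0044, -0.0002, 0, -3.5],
  ],
)

```text
t: 13.62
tcp_pos: [0.5911, -0.0587, 0.1293]
tcp_rot: [0.712, -0.003, 0.702, 0.004]
force: [10.4, 2.8, -3.3]
grip_width: 0.0241
```

```bash
python3 -c "
from h import *
pol();a=snap('scene');save(a,'s7.png',(195,140,295,240),6)"
```

```text
t 13.625 p [ 0.5911 -0.0587  0.1293] yaw 0.5 xax [ 0.014  0.002 -1.   ] F [10.4  2.8 -3.3] M [ 0.61 -1.91  0.11] g 0.0241 q [-0.22  0.35  1.6   0.01  1.19 -0.23]
r 0.0712 th -84.87 Fr -1.91 Ft(ccw) 10.62
```

View pics/s7.png

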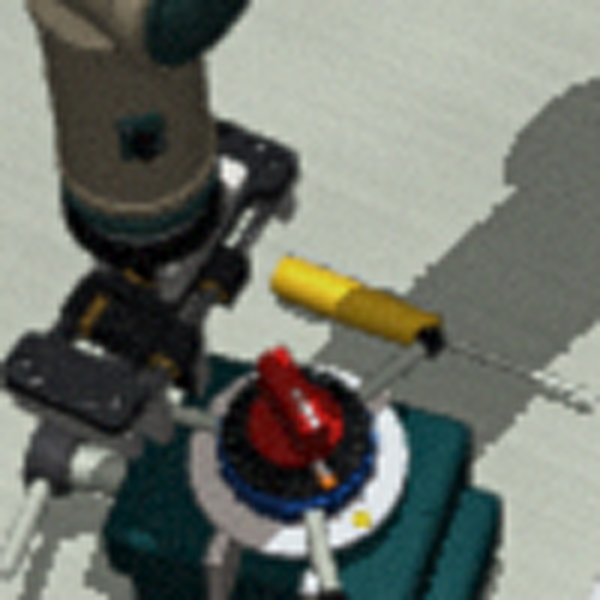

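```bash
cat > dot.py <<'E'
from h import *
def dots(p):
    hsv=cv2.cvtColor(p,cv2.COLOR_BGR2HSV).astype(float)
    out=p.astype(float); y=np.clip(np.minimum(out[...,1],out[...,2])-out[...,0]-25,0,None)
    return y
a=snap('scene');c=np.array([.5847,.0123])
p0=proj(a,[c[0]+.011,c[1]+.0475,.131])
for n,p in(("s0",cv2.imread("pics/s0.png")),("now",a["pixels"])):
    w=dots(p);yy,xx=np.mgrid[:384,:512];w=w*(np.hypot(xx-p0[0],yy-p0[1])<7)*(xx>=250)*(yy>=215)
    # exclude orange mark: distance
    m=proj(a,[c[0]+.018,c[1]+.0278,.157]);w=w*(np.hypot(xx-m[0],yy-m[1])>3.5)
    u=(w*xx).sum()/w.sum(),(w*yy).sum()/w.sum();d=ray(a,u,.131)[:2]
    print(n,np.round(u,2),d.round(4),(w>0).sum(),np.hypot(*(d-c)).round(4),np.degrees(np.arctan2(*(d-c)[::-1])).round(2))
    if n=="s0": d0=d
print("moved",np.hypot(*(d-d0)))
E
python3 dot.py
```

```text
s0 [256.28 224.69] [0.596  0.0601] 12 0.0491 76.65
now [254.42 226.25] [0.6034 0.0576] 10 0.049 67.6
moved 0.0077314614036976155
```

The dot has moved 7.7 mm, so I add a little more.

Call:
servo_tool(
  series=[
    [0.024, -0.003, 0.0001, 0, -2.5],
    [0.024, 0, 0, 0, 0],
    [0.024, 0, 0, 0, 0],
  ],
)

```text
t: 14.1
tcp_pos: [0.5873, -0.059, 0.1291]
tcp_rot: [0.711, 0.012, 0.703, -0.011]
force: [7.7, 2.4, -2.7]
grip_width: 0.0243
```

```bash
python3 dot.py; python3 -c "
from h import *
pol()"
```

```text
s0 [256.28 224.69] [0.596  0.0601] 12 0.0491 76.65
now [254.   226.68] [0.6052 0.0572] 11 0.0493 65.41
moved 0.009638763274322329
t 14.15 p [ 0.5874 -0.059   0.1292] yaw -1.9 xax [ 0.012  0.001 -1.   ] F [ 8.4  2.4 -2.2] M [ 0.37 -1.66  0.1 ] g 0.024 q [-0.22  0.34  1.6   0.    1.18 -0.19]
r 0.0713 th -87.87 Fr -2.06 Ft(ccw) 8.46
```

Call:
servo_tool(
  series=[
    [0.024, 0.004, 0, 0, 0],
    [0.024, 0.004, 0, 0, 0],
    [0.034, 0, 0, 0, 0],
    [0.034, 0, 0, 0.02, 0],
    [0.034, 0, 0, 0.04, 0],
    [0.034, 0, 0, 0.05, 0],
    [0.034, -0.02, -0.05, 0.03, 0],
    [0.034, -0.02, -0.05, 0, 0],
    [0.034, -0.02, -0.05, 0, 0],
    [0.034, 0, 0, 0, 0],
    [0.034, 0, 0, 0, 0],
  ],
)

```text
t: 15.52
tcp_pos: [0.5291, -0.2093, 0.2674]
tcp_rot: [0.707, 0.013, 0.707, -0.012]
force: [-0.3, 0.2, -0.2]
grip_width: 0.0336
```

```bash
python3 dot.py; python3 -c "
from h import *
st();a=snap('scene');save(a,'s8.png');save(a,'s8z.png',(215,180,275,240),10);a=snap('top');save(a,'t8.png',(230,135,290,195),10)"
```

```text
s0 [256.28 224.69] [0.596  0.0601] 12 0.0491 76.65
now [254.   226.67] [0.6052 0.0571] 10 0.0493 65.42
moved 0.00962382656235774
t 15.575 p [ 0.5295 -0.2088  0.2674] yaw -1.9 xax [-0.     0.001 -1.   ] F [ 0.4 -0.6  0.6] M [-0.05 -0.09 -0.01] g 0.034 q [-0.5   0.24  1.4   0.    1.5  -0.46]
```

View pics/s8z.png

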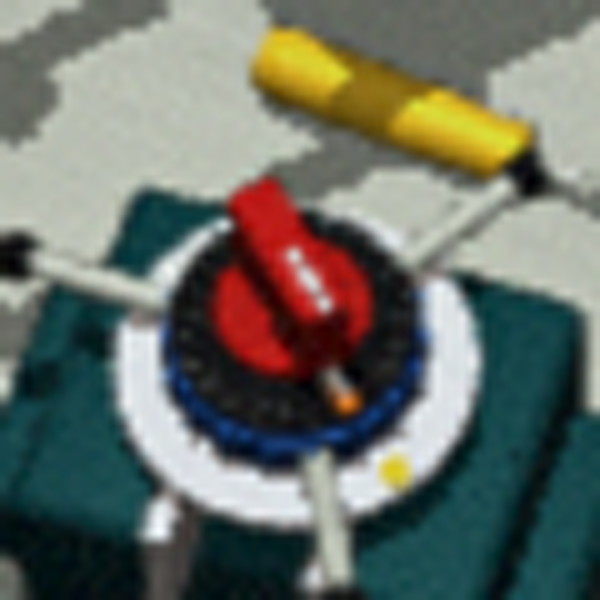

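View pics/t8.png

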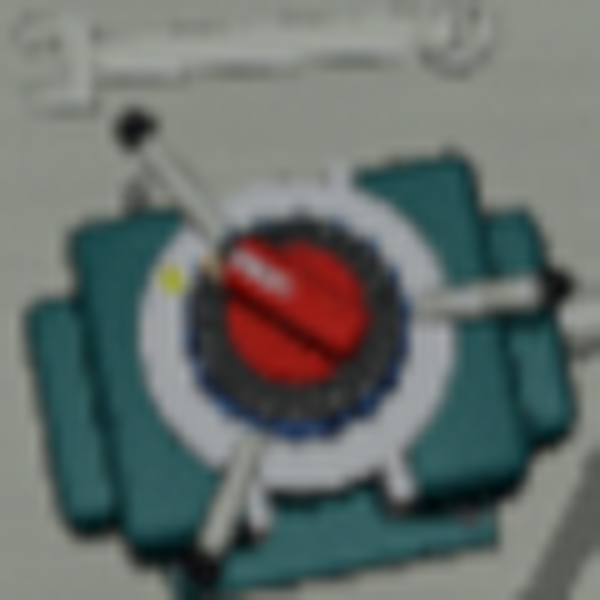

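View pics/s8.png

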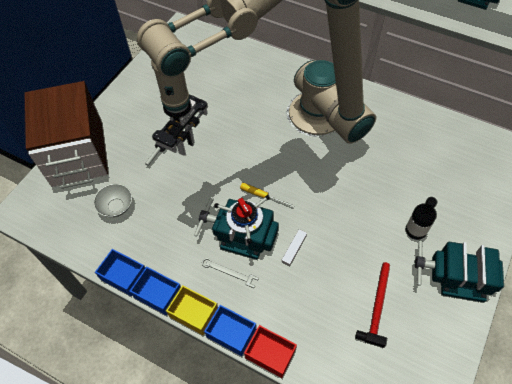

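In the close-up the pointer (335,385) still lies on the orange mark (347,403), and the dot has gone from (418,452) to (395,472). In the wide view the other things are where they were, and the robot is clear. I'm handing the job in.

```bash
python3 -c "
from h import *
print(r.sign_off())"
```

```text
the job is handed in; nothing more can be done
None
```

The knob is set on its mark and the lock ring is tight, with the dot dragged about 9.6 mm. I handed the job in at about 15.7 s of the allowed 67 s; no verdict was reported.

- **Knob:** I gripped the bar and turned it 94° clockwise. The last direct measurement, before I turned the ring, put the pointer at about 56° and the mark at about 57°, roughly 0.6 mm apart against 4.5 mm allowed. The white line on top of the bar scattered more, reading 55° from one camera and 60° from the other, so at most about 2 mm off. In the final pictures the pointer still lies on the mark.
- **Lock ring:** I pushed one pin clockwise with the fingers straddling it. It bit after roughly 90° of turning, when the force rose from about 1 N to 10 N. The final measurement came from the scene camera only, after the arm had backed off. It gave 9.6 mm (11° round), inside the 5 to 20 mm window.
- **Other things:** The last wide picture shows nothing else on the bench visibly moved. The arm was clear of everything and the force was near zero.

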